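# Hold the burner inspection flap open at the pointer

### The job

Take the metal shaker off the hinged flap of the burner box and stand it upright on the perforated drip plate. Then swing the flap up by its pull tab until it is at the same angle as the dark pointer arm beside it, and finish while the fingers still hold it still there, since it falls shut when let go. Do not shift the pointer, and leave everything else where it is.

Things in the scene. Friction and masses are not known exactly. Their poses are not given: they have to be found in the camera images.
- burner_box: fixed stainless burner box, 260 x 260 mm, 110 high, rows of round vent holes in the front; origin at the centre of its underside. Its x axis points from its front to its back, y to its left, z up; it may be turned up to 0.2 rad. The flap lies on its top
- flap (a joint): angle of the hinged steel inspection flap in the top of the burner box, rad: 0 shut (level), growing as its front edge is lifted, stop at 1.4. The flap is a plate 175 mm long (front to back), 200 wide, 4 thick, about 0.4 kg, hinged along its back edge, and it falls shut by itself from any angle
- flap_hinge (a point): middle of the flap's hinge line, which runs along the burner box's y axis, 112 mm above the table; the axes of this point turn with the flap (x from the front edge to the hinge, y along the hinge, z out of the flap's upper face)
- flap_tab (a point): centre of the upright steel pull tab on the flap: a tab 12 mm thick (along y), 34 mm long (along x), 45 mm high above the flap's upper face. This point lies 145 mm in front of the hinge and 27 mm above the hinge in the flap's own axes (25 mm above the flap's upper face, 20 mm below the tab's top); axes as for flap_hinge, turning with the flap
- mark (a joint): angle of the dark pointer arm, rad, measured about the same hinge line as the flap: 0 level, growing upward. It stands somewhere between 0.55 and 1.1, clamped; it shows the angle the flap has to have: flap angle = pointer angle
- mark_tip (a point): free end of the dark pointer arm: a flat bar 98 mm long, 11 high, 10 thick (along the hinge), that starts on the flap's hinge line 14 mm beyond the flap's left (+y) edge and runs forward and up, between the flap and a thin graduated quarter-circle arc of 92 mm radius; its x axis runs along the arm towards the hinge, y along the hinge
- shaker_mid (a point): centre (half-way up) of the metal shaker standing on the flap at the start: round, 52 mm across (54 at its lid), 100 high, perforated domed lid, about 0.22 kg; z is its upright axis
- drip_top (a point): centre of the upper face of the fixed flat perforated drip plate, 160 x 160 mm, 12 thick, on the table left or right of the burner box; z up, sides along x and y
- rim_tray: bystander: square steel tray 160 x 160 x 30 mm with a raised rim, open; origin at the centre of its underside. It lies on the other side of the burner box from the drip plate
- measure: bystander: small aluminium measuring cup, 60 mm across, 40 high, standing in the rimmed tray; origin under its centre
- squeeze: bystander: white plastic bottle, 56 mm across, 150 high; origin under its centre
- pot: bystander: steel pot, 100 mm across, 85 high, with two side handles (about 170 mm over them); origin under its centre
- wrench: bystander: steel wrench lying flat on the table, under 20 mm high; origin under its middle
- fitting: bystander: brass pipe fitting, 36 mm across, 36 high, standing on the ledge of the burner box behind the hinge; origin under its centre
Things that resemble listed ones, but are neither listed nor needed, are in the scene too. Leave any orange look-alike of the part that bears shaker_mid alone. Of the things that look like the part that bears drip_top, take the one that is farthest from the robot's base at the start.

How it is judged:
On the way:
1. the shaker stands upright on the drip plate, let go, with the flap still shut (x of shaker_mid in the frame of drip_top between -0.07 and 0.07 m and y of shaker_mid in the frame of drip_top between -0.07 and 0.07 m and z of shaker_mid in the frame of drip_top below 0.058 m and angle between shaker_mid's own z axis and vertical below 0.12 rad and contact force between shaker and the fingers below 0.1 N and value of joint flap below 0.12 rad), for 0.2 s.
At the end, for the whole second after the job is handed in: Shaker upright (0.12 rad) on the drip plate, centre within 70 mm of the plate's centre along each side, let go. Flap within 0.08 rad of the pointer's angle and still (under 0.05 rad/s), held by the fingers (over 0.5 N), not touching the shaker. All through the last second (x of shaker_mid in the frame of drip_top between -0.07 and 0.07 m and y of shaker_mid in the frame of drip_top between -0.07 and 0.07 m and z of shaker_mid in the frame of drip_top below 0.058 m and angle between shaker_mid's own z axis and vertical below 0.12 rad and contact force between shaker and the fingers below 0.1 N and angle between the x axis of flap_tab and the x axis of mark_tip, either way round below 0.08 rad and value of joint flap above 0.4 rad and velocity of joint flap between -0.05 and 0.05 rad/s and contact force between flap and the fingers above 0.5 N and contact force between flap and shaker below 0.1 N); the arm keeps its last pose, push and grip.
It fails at once if the flap is raised before the shaker is on the drip plate (value of joint flap above 0.15 rad and horizontal distance between shaker_mid and drip_top above 0.12 m).
It fails at once if the pointer is shifted (its tip by more than 8 mm) (distance of mark_tip from where it was at the start of the episode above 0.008 m).
It fails at once if a bystander is moved by more than 40 mm (distance of any of rim_tray, measure, squeeze, pot, wrench, fitting from where it was at the start of the episode above 0.04 m).
It also fails if it takes over 59 s, if anything falls off the work surface, if the arm or the gripper's body presses on something with over 40 N, if the wrist force passes 120 N, or if a joint passes its speed limit or range.

### The arm

A 6-joint arm with a two-finger parallel gripper is mounted at the origin on the work surface. World frame = base frame: x ahead of the robot, y to its left, z up, the work surface at z = 0. Lengths are in m, angles in rad, forces in N, time in s.
With the tool pointing down it reaches from about 0.375 to 0.925 m from the base axis. Payload 5.7 kg.
Tool frame: the origin (TCP) lies between the finger pads; the fingertips stand 25 mm ahead of it and the grasp point (between the pads) lies 6 mm ahead of it; z points along the fingers, y is the direction in which the jaws open and shut (so a half turn about z gives the same grasp; the last joint's range is limited). The gripper opens to 88 mm and grips with 3 to 60 N. Pads are 20 mm wide; open, the fingers measure 115 mm over their backs; the gripper's body (75 mm by 178 mm) begins 61 mm behind the grasp point.
Start: joints at [-1.267, 0.359, 1.51, -0, 1.272, -0.115], TCP at [0.244, -0.548, 0.248] pointing down, gripper open.
Joint ranges: [-2.97, 2.97], [-1.01, 2.36], [0.21, 2.38], [-0.96, 4.11], [0.2, 2.71], [-2.98, 2.98]. Speed limits (rad/s): [2.39, 2.39, 3.14, 3.14, 3.14, 3.14].

### API

Orientations are given as a rotation vector (axis times angle).
In Python, from cell import ctrl gives the robot as it stands.
- The arm moves only by the tool drive_tool, never from a script. Its argument "commands" is a list of rows, each a list of 7 numbers: the closure in counts, from 0 (fully open) to 255 (shut), then the shift along the world's x, y, z in cm, then the turn, a rotation vector about the world's x, y, z in rad. In form: [[fingers, tx, ty, tz, rx, ry, rz], ...]. A call has 1 to 20 rows; each row is the pose to reach, as a shift and turn from the pose commanded when the call began; what a row does not reach only later rows make up. A row lasts 1/10 s, in which the tool goes at most 50 mm and 8.59 degrees, less where a joint would pass 70% of its speed; a pose out of reach is approached as far as the arm can. A call with a gripper value outside its range is refused whole. The fingers move at their own pace and stop on an object; "force" is the grip in N (left out, the last holds). Time passes only in rows, so rows that repeat a pose let the fingers close. It gives the time, the measured TCP pose, the force and the opening at its end, in the units of the state.
- ctrl.sense(): the state, without advancing time (a new reading comes with each control period).
- ctrl.capture(name): name is "scene" or "side" or "wrist"; returns a dict with "pixels" (420x560x3 uint8, red, green, blue), "fx", "fy", "cx", "cy" (pixels), "position" and "rotation" of the camera in the world; the wrist camera has in their place "mount" (4x4, takes a point from camera to tool coordinates, whose origin is the TCP and whose axes are the flange's). Camera axes: x right, y down, z forward; pixel columns grow to the right and rows downward; lengths in m; the calibration is good to about 2 mm. A picture is of the moment at which its call begins: read the wrist's pose just before it. There is no depth.
- ctrl.job_done(): hands the job in, once; it reports no verdict.
Trained networks look in a picture, given as the dict that the camera call returned (one of the last four; its "shot" number tells which), for a name from the list of things; names that differ only in an ending like _2 or _b are one class to them, and where a whole thing is asked for, a point or a joint stands for the part that bears it (a point fixed in the world has none). Each returns a list of dicts, best first, with "score" (0 to 1); they miss things now and then, are a little off and sometimes report something else, mostly with a low value. They report only what shows in the picture. A call takes as long as a camera call. They do not tell look-alikes from the thing itself.
- ctrl.look_for(picture, name): "bbox" ([left, top, right, bottom] in pixels, round what is visible of it).
- ctrl.cut_out(picture, name): "pixels" (420x560 bool, what is visible of it) and "bbox" ([left, top, right, bottom] in pixels, round what is visible of it).
The state is a dict: "time": time; "qpos": joint angles; "joint_velocities": joint speeds; "joint_torque": joint torques, N m; "ee_pos": TCP position; "ee_rot": TCP orientation; "force": force on the tool from outside, world axes, zero at the start; "moment": the same for the moment, N m; "finger_gap": finger opening in m.
Only numpy, scipy, OpenCV 4.12 (cv2) and the standard library are available. Lean on these libraries where they do the work, as an engineer would, in place of code of your own. Each camera call takes 0.05 s, during which the arm holds its last target.

## Working session

There is one attempt and no reset: what is moved stays moved. The work goes in short steps, Python scripts to look and compute and a tool call to move; the robot and the scene stay as the last step left them, time stands still between calls to the robot, and variables do not carry over. Pictures are saved under pics/ and viewed, and the job is handed in when it is done.

Besides the shell and the picture viewer there is one more tool, called after "Call:" as name([rows], argument=value, ...), one row to a line, values as JSON. drive_tool: Moves the arm, as the interface text tells. Its arguments: {"type":"object","properties":{"commands":{"type":"array"},"force":{"type":"number"}},"required":["commands"]}

```bash
ls; mkdir -p pics; cat > h.py <<'E'
import numpy as np, cv2, pickle
from scipy.spatial.transform import Rotation as R
from cell import ctrl
def save(p,name): cv2.imwrite('pics/'+name+'.png',cv2.cvtColor(p['pixels'],cv2.COLOR_RGB2BGR))
def cam(p,s=None):
    K=np.array([[p['fx'],0,p['cx']],[0,p['fy'],p['cy']],[0,0,1]])
    if 'mount' in p:
        T=np.eye(4);T[:3,:3]=R.from_rotvec(s['ee_rot']).as_matrix();T[:3,3]=s['ee_pos'];T=T@np.array(p['mount']);return K,T[:3,:3],T[:3,3]
    Rm=np.array(p['rotation']); 
    if Rm.shape!=(3,3): Rm=R.from_rotvec(Rm).as_matrix()
    return K,Rm,np.array(p['position'])
def ray(c,u,v):
    K,Rm,t=c; d=Rm@np.linalg.solve(K,[u,v,1.]); return t,d/np.linalg.norm(d)
def atz(c,u,v,z):
    t,d=ray(c,u,v); return t+d*(z-t[2])/d[2]
def proj(c,X):
    K,Rm,t=c; x=(np.atleast_2d(X)-t)@Rm; x=x@K.T; return x[:,:2]/x[:,2:]
def tri(rs):
    A=0;b=0
    for t,d in rs:
        P=np.eye(3)-np.outer(d,d);A=A+P;b=b+P@t
    X=np.linalg.solve(A,b); return X,[np.linalg.norm((np.eye(3)-np.outer(d,d))@(X-t)) for t,d in rs]
E
python3 - <<'E'
from h import *
s=ctrl.sense();print(s)
for n in ['scene','side']:
    p=ctrl.capture(n);save(p,n+'0');pickle.dump(p,open(n+'0.pkl','wb'));print(n,p['fx'],p['cx'],p['cy'],p['position'],p['rotation'],p['shot'])
    for k in ['shaker_mid','drip_top','burner_box','flap','mark','rim_tray','measure','squeeze','pot','wrench','fitting']:
        print(k,[(round(r['score'],2),np.round(r['bbox']).tolist()) for r in ctrl.look_for(p,k)])
E
```

```text
pics
{'time': 0.0, 'qpos': array([-1.26708067e+00,  3.59500307e-01,  1.51145732e+00, -1.06773631e-05,
        1.27248291e+00, -1.15086975e-01]), 'joint_velocities': array([ 0.00123369,  0.00013069, -0.00065958, -0.00199645, -0.00038875,
        0.00019748]), 'joint_torque': array([ 6.21788186e-04, -5.15370834e+01, -2.70723581e+01,  6.75963680e-02,
        3.48160230e-02, -1.02314757e-04]), 'ee_pos': array([ 0.24379885, -0.54751543,  0.24680288]), 'ee_rot': array([-3.07116667e+00, -6.52679074e-01,  2.89142426e-04]), 'force': array([ 0.20228957,  0.17273863, -0.67047834]), 'moment': array([ 0.02273081,  0.00890151, -0.04536333]), 'finger_gap': 0.08820778309583668}
scene 506.0052917152612 285.25532504049283 217.47897165185387 [ 1.15890733 -0.28949142  1.15217226] [-2.19158487 -1.34260128  0.44285577] 1
shaker_mid [(0.98, [298.0, 324.0, 321.0, 365.0]), (0.65, [269.0, 232.0, 297.0, 276.0]), (0.38, [225.0, 213.0, 330.0, 301.0])]
drip_top [(0.95, [69.0, 198.0, 147.0, 256.0]), (0.82, [95.0, 264.0, 180.0, 349.0]), (0.73, [209.0, 201.0, 357.0, 344.0]), (0.53, [334.0, 160.0, 407.0, 227.0])]
bur
[... 701 characters left out ...]
ker_mid [(0.93, [241.0, 169.0, 258.0, 209.0]), (0.57, [186.0, 196.0, 206.0, 226.0])]
drip_top [(0.94, [271.0, 157.0, 316.0, 183.0]), (0.79, [339.0, 160.0, 376.0, 188.0]), (0.46, [280.0, 319.0, 304.0, 343.0])]
burner_box [(0.89, [212.0, 176.0, 302.0, 260.0]), (0.33, [262.0, 295.0, 335.0, 363.0])]
flap [(0.69, [238.0, 182.0, 295.0, 226.0])]
mark [(0.58, [228.0, 205.0, 253.0, 233.0])]
rim_tray [(0.6, [265.0, 297.0, 335.0, 364.0]), (0.2, [180.0, 345.0, 256.0, 365.0])]
measure [(0.65, [278.0, 320.0, 305.0, 346.0])]
squeeze [(0.89, [179.0, 261.0, 207.0, 313.0])]
pot [(0.65, [221.0, 188.0, 227.0, 201.0]), (0.58, [223.0, 148.0, 252.0, 179.0])]
wrench [(0.81, [180.0, 345.0, 257.0, 364.0])]
fitting []
```

View pics/scene0.png

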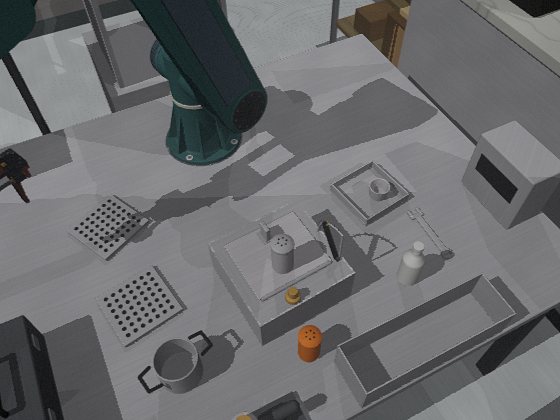

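View pics/side0.png

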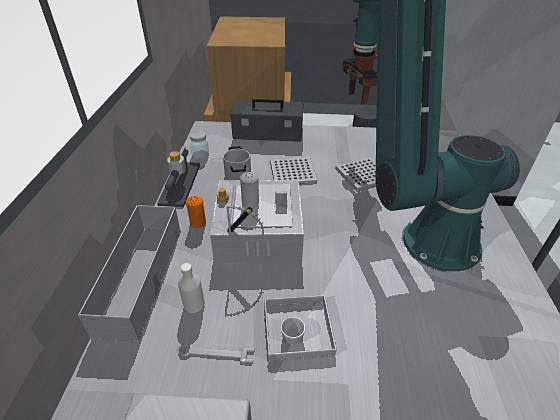

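The scene picture shows two shaker-like things: a grey one on the flap at (283,255) and an orange look-alike at (310,343). There are two perforated plates, at (110,227) and (140,305). The rimmed tray at (371,190) is a different thing. I choose the grey shaker and, by distance, the plate at (140,305). Next I'll check close crops and measure.

```bash
python3 - <<'E'
from h import *
p=pickle.load(open('scene0.pkl','rb'));q=pickle.load(open('side0.pkl','rb'))
a=cv2.cvtColor(p['pixels'],cv2.COLOR_RGB2BGR);b=cv2.cvtColor(q['pixels'],cv2.COLOR_RGB2BGR)
cv2.imwrite('pics/z1.png',cv2.resize(a[190:350,200:400],None,fx=4,fy=3.75,interpolation=cv2.INTER_CUBIC))
cv2.imwrite('pics/z2.png',cv2.resize(b[140:270,200:360],None,fx=4.5,fy=4.5,interpolation=cv2.INTER_CUBIC))
cv2.imwrite('pics/z3.png',cv2.resize(a[185:355,60:200],None,fx=3.5,fy=3.5,interpolation=cv2.INTER_CUBIC))
c=cam(p);d=cam(q)
for n,(u,v) in dict(near=(110,227),far=(140,305)).items(): print(n,atz(c,u,v,.012))
print(tri([ray(c,140,305),ray(d,293.5,171)]),tri([ray(c,110,227),ray(d,357,174)]))
E
```

```text
near [ 0.22292595 -0.36057284  0.012     ]
far [ 0.48966882 -0.35826337  0.012     ]
(array([ 0.47943631, -0.36031646,  0.00166579]), [np.float64(0.003827606829744974), np.float64(0.0038276068297449215)]) (array([ 0.22820029, -0.3587013 ,  0.00893822]), [np.float64(0.0062891231412663525), np.float64(0.00628912314126639)])
```

View pics/z1.png

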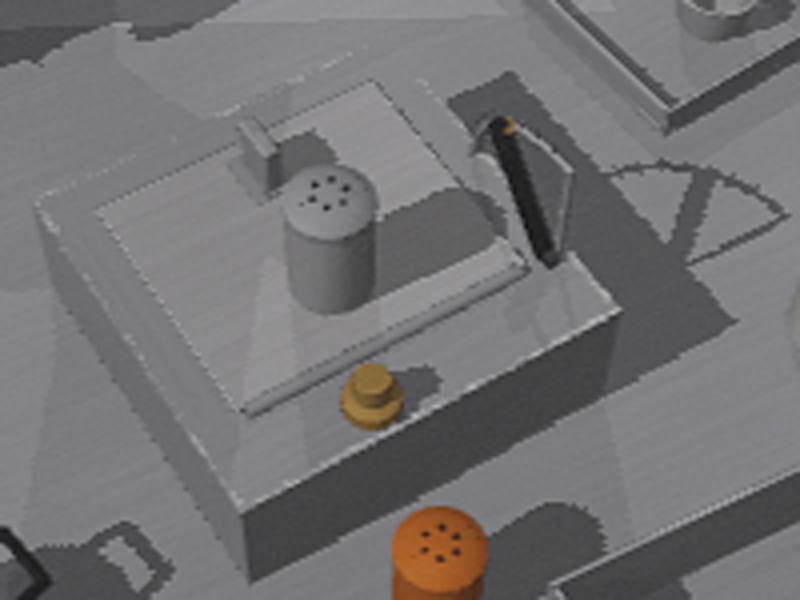

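View pics/z2.png

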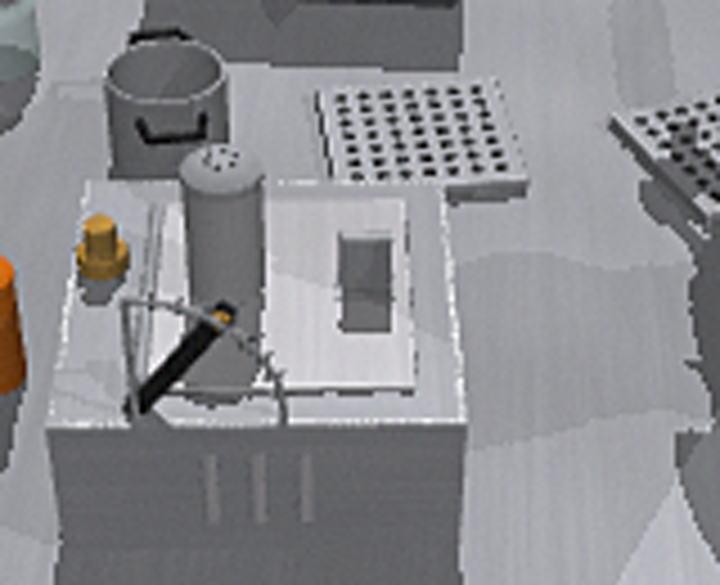

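View pics/z3.png

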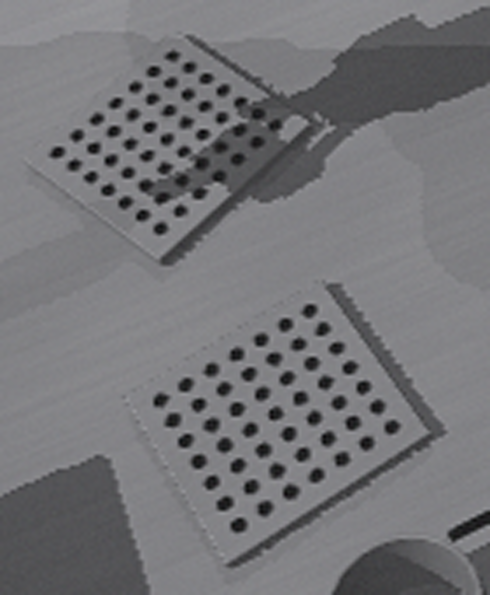

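```bash
cat > fit.py <<'E'
from h import *
p=pickle.load(open('scene0.pkl','rb'));q=pickle.load(open('side0.pkl','rb'))
c=cam(p);d=cam(q)
A=lambda x,y:(200+x/4,190+y/3.75)
B=lambda x,y:(200+x/4.5,140+y/4.5)
for n,(x,y,z) in dict(FR=(38,205,.11),BR=(248,507,.11),BL=(618,308,.11),hR=(250,410,.114),hL=(525,265,.114),flFR=(97,212,.114),flFL=(375,80,.114)).items(): print(n,atz(c,*A(x,y),z).round(4))
for n,(x,y,z) in dict(FL=(465,422,.11),BL=(50,425,.11),BR=(90,183,.11),FR=(437,183,.11),flFR=(408,200,.114),flFL=(412,385,.114)).items(): print('side',n,atz(d,*B(x,y),z).round(4))
print('armtip',tri([ray(c,*A(508,125)),ray(d,*B(222,317))]))
print('armroot',tri([ray(c,*A(549,262)),ray(d,*B(135,410))]))
print('shaker lid ctr',tri([ray(c,*A(331,193)),ray(d,*B(224,158))]))
for s in ('scene','side'): pass
E
python3 fit.py
```

```text
FR [ 0.4671 -0.1509  0.11  ]
BR [ 0.7173 -0.127   0.11  ]
BL [0.6953 0.1254 0.11  ]
hR [ 0.6626 -0.0996  0.114 ]
hL [0.6449 0.0909 0.114 ]
flFR [ 0.4912 -0.1214  0.114 ]
flFL [0.4733 0.0792 0.114 ]
side FL [0.4355 0.1045 0.11  ]
side BL [0.6907 0.1247 0.11  ]
side BR [ 0.7113 -0.1304  0.11  ]
side FR [ 0.4601 -0.1487  0.11  ]
side flFR [ 0.4802 -0.1206  0.114 ]
side flFL [0.4696 0.077  0.114 ]
armtip (array([0.58518731, 0.10615913, 0.18593287]), [np.float64(0.0021773860496315015), np.float64(0.0021773860496312586)])
armroot (array([0.64354526, 0.1064692 , 0.10718852]), [np.float64(0.002602921869557177), np.float64(0.0026029218695570885)])
shaker lid ctr (array([ 0.59855118, -0.01747477,  0.21350946]), [np.float64(0.0032619363257215725), np.float64(0.0032619363257216163)])
```

```bash
cat >> fit.py <<'E'
print('---')
print('tab top',tri([ray(c,*A(260,143)),ray(d,*B(366,237))]), atz(c,*A(260,143),.159))
print('toolbox ground',atz(c,60,419,0),atz(c,50,345,0),atz(c,22,318,.1))
print('pot rim',atz(c,176,358,.085), 'handle',atz(c,205,340,.07))
m=pickle
E
python3 fit.py | sed -n '/---/,$p'
```

```text
---
tab top (array([ 0.50791291, -0.02055235,  0.15257891]), [np.float64(0.0037500025515719675), np.float64(0.0037500025515721006)]) [ 0.51619941 -0.02133284  0.159     ]
toolbox ground [ 6.68581736e-01 -5.97922357e-01 -2.22044605e-16] [ 0.48649746 -0.5821662   0.        ] [ 0.4514357  -0.59981768  0.1       ]
pot rim [ 0.69082241 -0.32236286  0.085     ] handle [ 0.67431823 -0.25042411  0.07      ]
```

Call:
drive_tool([
  [0, 0, 0, 10, 0, 0, 0],
  [0, 0, 0, 10, 0, 0, 0],
  [0, 0, 0, 10, 0, 0, 0],
  [0, 35, 53, 13, 0, 0, -0.33],
  [0, 35, 53, 13, 0, 0, -0.33],
  [0, 35, 53, 13, 0, 0, -0.33],
  [0, 35, 53, 13, 0, 0, -0.33],
  [0, 35, 53, 13, 0, 0, -0.33],
  [0, 35, 53, 13, 0, 0, -0.33],
  [0, 35, 53, 13, 0, 0, -0.33],
  [0, 35, 53, 13, 0, 0, -0.33],
  [0, 35, 53, 13, 0, 0, -0.33],
  [0, 35, 53, 13, 0, 0, -0.33],
  [0, 35, 53, 13, 0, 0, -0.33],
  [0, 35, 53, 13, 0, 0, -0.33],
  [0, 35, 53, 13, 0, 0, -0.33],
  [0, 35, 53, 13, 0, 0, -0.33],
  [0, 35, 53, 13, 0, 0, -0.33],
  [0, 35, 53, 13, 0, 0, -0.33],
])

```text
time: 3.1
ee_pos: [0.5933, -0.0189, 0.3773]
ee_rot: [3.138, 0.139, -0.001]
force: [0.1, -0.4, 0.3]
finger_gap: 0.0878
```

```bash
python3 - <<'E'
from h import *
s=ctrl.sense();p=ctrl.capture('wrist');save(p,'w1');pickle.dump((p,s),open('w1.pkl','wb'))
c=cam(p,s);print(c[2],np.round(c[1],3).tolist())
for k in ['shaker_mid','mark','flap','flap_tab']:
    print(k,[(round(r['score'],2),np.round(r['bbox']).tolist()) for r in ctrl.look_for(p,k)])
print(R.from_rotvec(s['ee_rot']).as_matrix().round(3))
E
```

```text
[ 0.66302674 -0.01303965  0.51269244] [[0.089, -0.963, -0.256], [-0.996, -0.086, -0.023], [0.001, 0.257, -0.966]]
shaker_mid [(0.91, [290.0, 17.0, 333.0, 76.0]), (0.89, [259.0, 160.0, 306.0, 220.0])]
mark [(0.7, [167.0, 134.0, 198.0, 201.0])]
flap [(0.94, [200.0, 146.0, 354.0, 269.0])]
flap_tab [(0.57, [202.0, 141.0, 353.0, 267.0])]
[[ 0.996  0.088 -0.001]
 [ 0.088 -0.996 -0.   ]
 [-0.001  0.    -1.   ]]
```

View pics/w1.png

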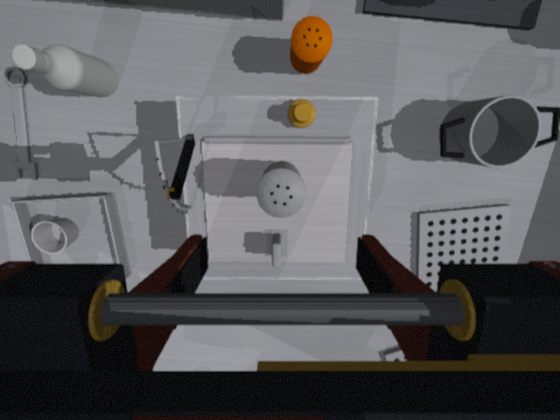

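The wrist view shows the grey shaker's lid at (281,192), the tab at (277,248), the orange look-alike at (311,40), the far plate at (463,245) and the pointer running from (190,138) to (170,193). The flap's edges line up with the jaws.

```bash
python3 - <<'E'
from h import *
p,s=pickle.load(open('w1.pkl','rb'));c=cam(p,s)
a=cv2.cvtColor(p['pixels'],cv2.COLOR_RGB2BGR)
cv2.imwrite('pics/w1z.png',cv2.resize(a[85:285,145:385],None,fx=3.3,fy=3,interpolation=cv2.INTER_CUBIC))
print('lid',atz(c,281.5,192,.208),'tabtop front end',atz(c,277,240,.159))
for n,(u,v,z) in dict(BL=(178,98,.11),BR=(377,98,.11),hL=(203,139,.114),hR=(351,139,.114),ptr=(186,190,.18),dholes=(463,243,.012)).items(): print(n,atz(c,u,v,z).round(4))
E
```

```text
lid [ 0.59994677 -0.01882791  0.208     ] tabtop front end [ 0.52728559 -0.0195758   0.159     ]
BL [0.6901 0.1221 0.11  ]
BR [ 0.7127 -0.1316  0.11  ]
hL [0.642  0.0882 0.114 ]
hR [ 0.6592 -0.1051  0.114 ]
ptr [0.5868 0.0896 0.18  ]
dholes [ 0.4948 -0.3574  0.012 ]
```

View pics/w1z.png

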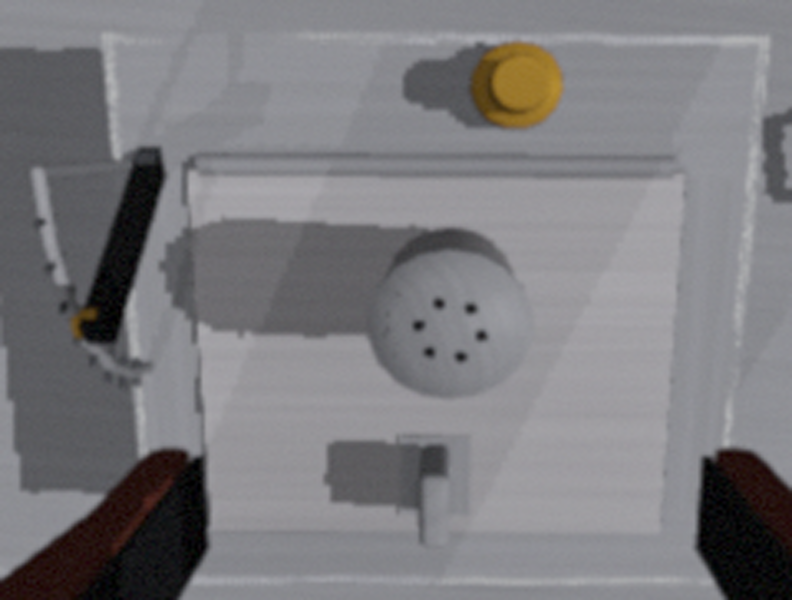

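Call:
drive_tool([
  [0, 0.6, 0.1, -5, 0, 0, 0],
  [0, 0.6, 0.1, -9, 0, 0, 0],
  [0, 0.6, 0.1, -12, 0, 0, 0],
  [0, 0.6, 0.1, -15, 0, 0, 0],
  [0, 0.6, 0.1, -18, 0, 0, 0],
  [0, 0.6, 0.1, -20.3, 0, 0, 0],
  [0, 0.6, 0.1, -20.3, 0, 0, 0],
  [0, 0.6, 0.1, -20.3, 0, 0, 0],
], force=20)

```text
time: 4.15
ee_pos: [0.6, -0.0176, 0.175]
ee_rot: [-3.138, -0.138, 0.0]
force: [-0.1, -0.5, 0.2]
finger_gap: 0.0879
```

Call:
drive_tool([
  [255, 0, 0, 0, 0, 0, 0],
  [255, 0, 0, 0, 0, 0, 0],
  [255, 0, 0, 0, 0, 0, 0],
  [255, 0, 0, 0, 0, 0, 0],
  [255, 0, 0, 0, 0, 0, 0],
  [255, 0, 0, 0, 0, 0, 0],
  [255, 0, 0, 0, 0, 0, 0],
  [255, 0, 0, 0, 0, 0, 0],
], force=20)

```text
time: 4.95
ee_pos: [0.6003, -0.0173, 0.1751]
ee_rot: [3.138, 0.139, 0.001]
force: [-0.2, -0.5, 4.9]
finger_gap: 0.0533
```

Call:
drive_tool([
  [255, 0, 0, 2, 0, 0, 0],
  [255, 0, 0, 5, 0, 0, 0],
  [255, 0, 0, 9, 0, 0, 0],
  [255, 0, 0, 13, 0, 0, 0],
  [255, 0, 0, 15, 0, 0, 0],
  [255, 0, 0, 15, 0, 0, 0],
])

```text
time: 5.55
ee_pos: [0.6014, -0.0172, 0.3273]
ee_rot: [3.138, 0.14, 0.008]
force: [1.1, 0.0, -2.7]
finger_gap: 0.0533
```

```bash
python3 - <<'E'
from h import *
s=ctrl.sense();print(s['finger_gap'],s['force'],s['ee_pos'])
p=ctrl.capture('scene');save(p,'s1');pickle.dump(p,open('s1.pkl','wb'))
p=ctrl.capture('side');save(p,'d1');pickle.dump(p,open('d1.pkl','wb'))
E
```

```text
0.05326083425985511 [ 1.13074833  0.02678123 -2.74156048] [ 0.60137309 -0.01716364  0.32733186]
```

View pics/s1.png

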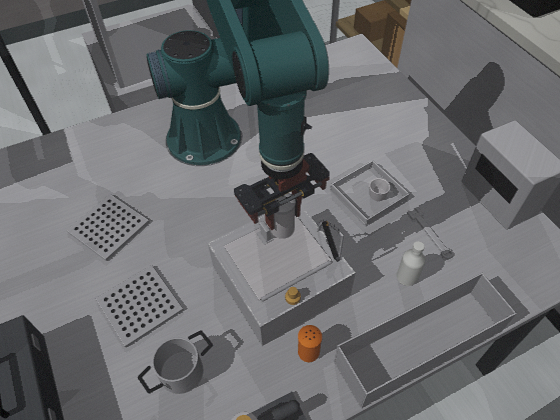

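View pics/d1.png

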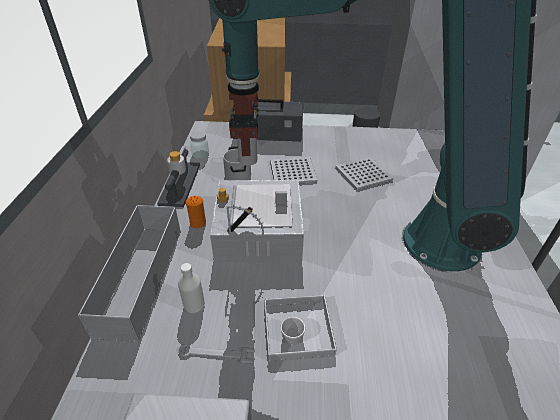

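Call:
drive_tool([
  [255, -11.6, -34, 0, 0, 0, 0],
  [255, -11.6, -34, 0, 0, 0, 0],
  [255, -11.6, -34, 0, 0, 0, 0],
  [255, -11.6, -34, 0, 0, 0, 0],
  [255, -11.6, -34, 0, 0, 0, 0],
  [255, -11.6, -34, 0, 0, 0, 0],
  [255, -11.6, -34, 0, 0, 0, 0],
  [255, -11.6, -34, 0, 0, 0, 0],
  [255, -11.6, -34, 0, 0, 0, 0],
  [255, -11.6, -34, 0, 0, 0, 0],
  [255, -11.6, -34, -4, 0, 0, 0],
  [255, -11.6, -34, -8, 0, 0, 0],
  [255, -11.6, -34, -12, 0, 0, 0],
  [255, -11.6, -34, -16, 0, 0, 0],
  [255, -11.6, -34, -20, 0, 0, 0],
  [255, -11.6, -34, -22, 0, 0, 0],
  [255, -11.6, -34, -22, 0, 0, 0],
  [255, -11.6, -34, -22, 0, 0, 0],
])

```text
time: 7.45
ee_pos: [0.4847, -0.3557, 0.1048]
ee_rot: [-3.138, -0.142, 0.0]
force: [0.7, 0.4, -3.1]
finger_gap: 0.053
```

```bash
python3 - <<'E'
from h import *
s=ctrl.sense();print(s['finger_gap'],s['force'],s['ee_pos'],s['ee_rot'])
p=ctrl.capture('scene');save(p,'s2')
p=ctrl.capture('wrist');save(p,'w2')
E
```

```text
0.05299960383825706 [ 0.67566498  0.39341545 -3.05738408] [ 0.48468801 -0.35567132  0.10479479] [-3.13754114e+00 -1.42204933e-01  4.19406614e-04]
```

View pics/s2.png

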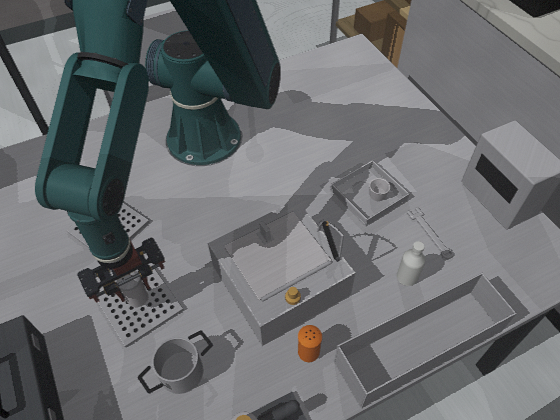

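View pics/w2.png

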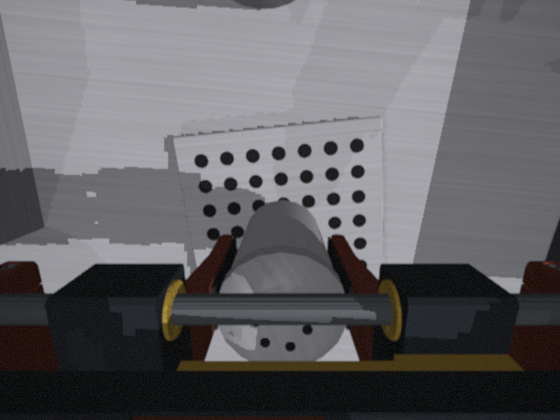

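The shaker is upright over the plate: in the wrist view the plate spans columns 170–383 and the shaker is at 285. I'll lower it onto the plate.

Call:
drive_tool([
  [255, 0, 0, -1.5, 0, 0, 0],
  [255, 0, 0, -2.3, 0, 0, 0],
  [255, 0, 0, -2.7, 0, 0, 0],
  [255, 0, 0, -2.9, 0, 0, 0],
  [255, 0, 0, -3.0, 0, 0, 0],
  [255, 0, 0, -3.0, 0, 0, 0],
  [255, 0, 0, -3.0, 0, 0, 0],
])

```text
time: 8.25
ee_pos: [0.4841, -0.3573, 0.0749]
ee_rot: [3.138, 0.139, 0.001]
force: [0.7, 0.8, -3.4]
finger_gap: 0.0532
```

Call:
drive_tool([
  [255, 0, 0, -0.1, 0, 0, 0],
  [255, 0, 0, -0.2, 0, 0, 0],
  [255, 0, 0, -0.2, 0, 0, 0],
])

```text
time: 8.55
ee_pos: [0.4844, -0.3574, 0.0731]
ee_rot: [3.138, 0.139, 0.001]
force: [0.2, 1.3, 2.5]
finger_gap: 0.0533
```

Contact. Release slowly and rise.

Call:
drive_tool([
  [200, 0, 0, 0, 0, 0, 0],
  [100, 0, 0, 0, 0, 0, 0],
  [0, 0, 0, 0, 0, 0, 0],
  [0, 0, 0, 0, 0, 0, 0],
  [0, 0, 0, 0, 0, 0, 0],
  [0, 0, 0, 0, 0, 0, 0],
  [0, 0, 0, 0, 0, 0, 0],
  [0, 0, 0, 3, 0, 0, 0],
  [0, 0, 0, 7, 0, 0, 0],
  [0, 0, 0, 11, 0, 0, 0],
  [0, 0, 0, 16, 0, 0, 0],
  [0, 0, 0, 21, 0, 0, 0],
  [0, 0, 0, 25, 0, 0, 0],
  [0, 0, 0, 25, 0, 0, 0],
])

```text
time: 9.95
ee_pos: [0.4864, -0.3593, 0.3296]
ee_rot: [3.13, 0.139, 0.013]
force: [-0.3, -0.3, -0.1]
finger_gap: 0.088
```

```bash
python3 - <<'E'
from h import *
s=ctrl.sense();print(s['finger_gap'],s['force'],s['ee_pos'],s['ee_rot'])
p=ctrl.capture('wrist');save(p,'w3');c=cam(p,s)
print([(round(r['score'],2),np.round(r['bbox']).tolist()) for r in ctrl.look_for(p,'shaker_mid')])
for k in ('scene','side'):
    q=ctrl.capture(k);save(q,k+'3');pickle.dump(q,open(k+'3.pkl','wb'))
    print([(round(r['score'],2),np.round(r['bbox']).tolist()) for r in ctrl.look_for(q,'shaker_mid')])
E
```

```text
0.08795373262688455 [-0.29543649 -0.29437969 -0.05399306] [ 0.48642825 -0.35934407  0.32961519] [3.1299127  0.13914384 0.01337682]
[(0.71, [256.0, 165.0, 303.0, 216.0])]
[(0.86, [296.0, 327.0, 321.0, 362.0]), (0.62, [116.0, 272.0, 151.0, 313.0])]
[(0.93, [183.0, 194.0, 205.0, 229.0]), (0.83, [287.0, 142.0, 302.0, 174.0])]
```

View pics/w3.png

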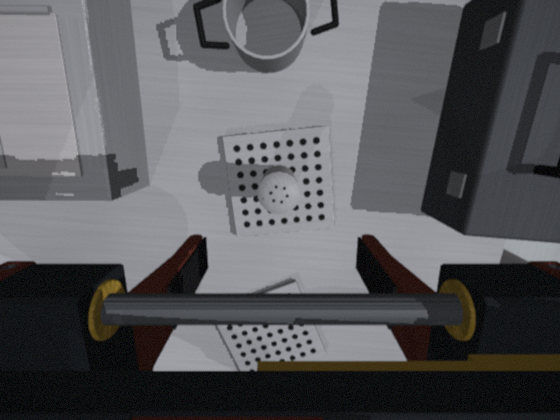

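View pics/side3.png

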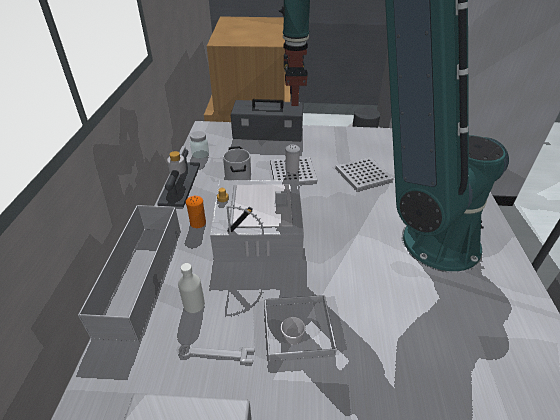

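The shaker stands alone and upright near the plate's centre, with its lid at (280,192) in the wrist view. The flap is still shut. Next I'll fit the pointer angle with a silhouette model in several views.

```bash
cat > ptr.py <<'E'
from h import *
from scipy.optimize import minimize
p,s=pickle.load(open('w1.pkl','rb'))
V=[(p,cam(p,s),(145,115,215,215)),]
for k in ('scene3','side3'):
    q=pickle.load(open(k+'.pkl','rb')); V.append((q,cam(q),(315,212,350,268) if k=='scene3' else (222,200,260,240)))
M=[]
for i,(q,c,b) in enumerate(V):
    im=q['pixels'].astype(int); dark=im.max(2)<50
    m=np.zeros(dark.shape,np.uint8); m[b[1]:b[3],b[0]:b[2]]=dark[b[1]:b[3],b[0]:b[2]]
    n,l,st,_=cv2.connectedComponentsWithStats(m); j=1+np.argmax(st[1:,4]); m=(l==j).astype(np.uint8); M.append(m)
    print(st[j])
    cv2.imwrite(f'pics/m{i}.png',cv2.resize(m[b[1]:b[3],b[0]:b[2]]*255,None,fx=6,fy=6,interpolation=cv2.INTER_NEAREST))
yaw=.088
ex=np.array([np.cos(yaw),np.sin(yaw),0]);ey=np.array([-np.sin(yaw),np.cos(yaw),0]);ez=np.array([0,0,1.])
S=8
def corners(h,th,a):
    f=-ex*np.cos(a)+ez*np.sin(a); u=ex*np.sin(a)+ez*np.cos(a)
    return np.array([h+ey*(th+t)+f*l+u*w for l in (0,.098) for t in (-.005,.005) for w in (-.0055,.0055)])
def ren(c,C,shape,off):
    P=proj(c,C)+off; hull=cv2.convexHull(P.astype(np.float32))
    m=np.zeros((shape[0]*S,shape[1]*S),np.uint8)
    cv2.fillConvexPoly(m,np.round((hull+.5)*S).astype(np.int32),1)
    return cv2.resize(m.astype(np.float32),(shape[1],shape[0]),interpolation=cv2.INTER_AREA)
def cost(x,which=range(3)):
    h=np.array([x[0],x[1],.112]);a=x[2];t=0
    for i in which:
        q,c,b=V[i]; off=np.array(x[3+2*i:5+2*i])*1.0 if len(x)>3 else 0
        r=ren((c[0],c[1],c[2]),corners(h,.119,a),M[i].shape,off)
        t+=np.abs(r-M[i]).sum()/M[i].sum()
    return t+ (np.sum(np.array(x[3:])**2)*.003 if len(x)>3 else 0)
x0=np.array([.653,-.006,.9])
for which in (range(3),[0],[1],[2],[1,2],[0,1],[0,2]):
    r=minimize(cost,x0,args=(which,),method='Nelder-Mead',options=dict(initial_simplex=[x0,x0+[.006,0,0],x0+[0,.006,0],x0+[0,0,.1]],maxiter=300))
    print(list(which),r.x.round(4),round(r.fun,3))
x0=np.r_[.653,-.006,.9,np.zeros(6)]
sx=[x0]+[x0+d for d in np.diag([.006,.006,.1]+[1.5]*6)]
r=minimize(cost,x0,method='Nelder-Mead',options=dict(initial_simplex=sx,maxiter=2500,maxfev=2500));print(r.x.round(3),r.fun)
E
python3 ptr.py
```

```text
[169 135  26  64 640]
[322 221  16  39 175]
[231 211  17  21 102]
[0, 1, 2] [ 0.6508 -0.0134  0.9385] 1.143
[0] [ 0.6493 -0.013   0.919 ] 0.219
[1] [ 0.6532 -0.0137  0.9666] 0.336
[2] [ 0.6534 -0.0049  0.9472] 0.614
[1, 2] [ 0.6507 -0.0134  0.9392] 0.929
[0, 1] [ 0.6519 -0.013   0.9125] 0.538
[0, 2] [ 0.6497 -0.0135  0.948 ] 0.816
[ 0.652 -0.012  0.93   1.292  0.859 -0.373  0.387 -0.226  0.41 ] 1.1418635951406932
```

Call:
drive_tool([
  [0, 2.2, 34, 0, 0, 0, 0],
  [0, 2.2, 34, 0, 0, 0, 0],
  [0, 2.2, 34, 0, 0, 0, 0],
  [0, 2.2, 34, 0, 0, 0, 0],
  [0, 2.2, 34, 0, 0, 0, 0],
  [0, 2.2, 34, 0, 0, 0, 0],
  [0, 2.2, 34, 0, 0, 0, 0],
  [0, 2.2, 34, 0, 0, 0, 0],
  [0, 2.2, 34, 0, 0, 0, 0],
  [0, 2.2, 34, 0, 0, 0, 0],
  [0, 2.2, 34, -4, 0, 0, 0],
  [0, 2.2, 34, -8, 0, 0, 0],
  [0, 2.2, 34, -8, 0, 0, 0],
  [0, 2.2, 34, -8, 0, 0, 0],
  [0, 2.2, 34, -8, 0, 0, 0],
])

```text
time: 11.75
ee_pos: [0.5073, -0.0181, 0.2444]
ee_rot: [3.138, 0.138, 0.004]
force: [-0.1, 0.2, 0.6]
finger_gap: 0.0879
```

```bash
python3 - <<'E'
from h import *
s=ctrl.sense();print(s['finger_gap'],s['force'],s['ee_pos'],s['ee_rot'])
p=ctrl.capture('wrist');save(p,'w4');pickle.dump((p,s),open('w4.pkl','wb'))
p=ctrl.capture('scene');save(p,'s4')
E
```

```text
0.08794651891507797 [-0.05717762  0.16546253  0.57087068] [ 0.50733742 -0.01809787  0.24441759] [3.13801492 0.13759217 0.00424372]
```

View pics/w4.png

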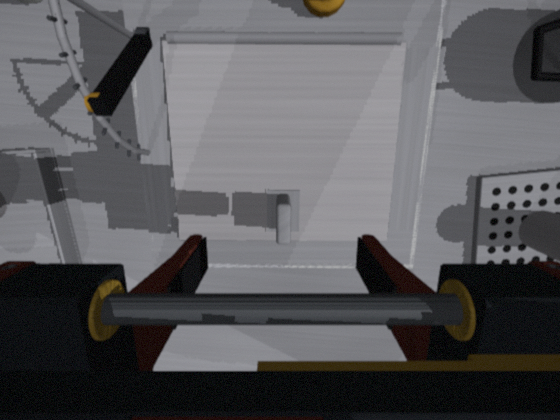

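```bash
cat > ptr2.py <<'E'
from h import *
from scipy.optimize import minimize
exec(open('ptr.py').read().split("M=[]")[0].split("minimize\n")[1])
w,s4=pickle.load(open('w4.pkl','rb')); V.append((w,cam(w,s4),(80,20,160,125)))
body=open('ptr.py').read(); exec("M=[]"+body.split("M=[]")[1].split("x0=np.array")[0].replace("range(3)","range(4)"))
def cost2(x,wh):
    h=np.array([x[0],x[1],.112]);t=0
    for i in wh:
        q,c,b=V[i];r=ren(c,corners(h,x[3],x[2]),M[i].shape,0);t+=np.abs(r-M[i]).sum()/M[i].sum()
    return t
def fit(wh):
    x0=np.array([.652,-.006,.92]);f=lambda x:cost2(np.r_[x,.115],wh)
    r=minimize(f,x0,method='Nelder-Mead',options=dict(initial_simplex=[x0,x0+[.006,0,0],x0+[0,.006,0],x0+[0,0,.1]],maxiter=300));return r
for wh in ([3],[0,3],[0,1,3],[0,1,2,3]):
    r=fit(wh);print(wh,r.x.round(4),round(r.fun,3))
x=r.x
ims=[]
for i,(q,c,b) in enumerate(V):
    a=cv2.cvtColor(q['pixels'],cv2.COLOR_RGB2BGR); k=5
    z=cv2.resize(a[b[1]:b[3],b[0]:b[2]],None,fx=k,fy=k,interpolation=cv2.INTER_NEAREST)
    P=proj(c,corners(np.array([x[0],x[1],.112]),.115,x[2]));hull=cv2.convexHull(P.astype(np.float32))
    cv2.polylines(z,[np.round((hull+.5-np.array(b[:2]))*k).astype(int)],True,(0,255,0),1)
    zz=np.zeros((525,400,3),np.uint8);zz[:min(525,z.shape[0]),:min(400,z.shape[1])]=z[:525,:400];ims.append(zz)
o=np.vstack([np.hstack(ims[:2]),np.hstack(ims[2:])]);cv2.imwrite('pics/ov.png',cv2.resize(o,(800*600//1050*1,600)) )
print('tab',atz(V[3][1],284,223,.159),'tab base front', 'hinge L/R',atz(V[3][1],165,38,.114),atz(V[3][1],404,38,.114), 'flap front corners',atz(V[3][1],178,239,.114),)
E
python3 ptr2.py
```

```text
[169 135  26  64 640]
[322 221  16  39 175]
[231 211  17  21 102]
[  88   28   64   88 2215]
[3] [ 0.6497 -0.0097  0.9186] 0.099
[0, 3] [ 0.6497 -0.0096  0.9186] 0.326
[0, 1, 3] [ 0.6504 -0.009   0.9049] 0.679
[0, 1, 2, 3] [ 0.6507 -0.0097  0.9153] 1.347
tab [ 0.50717261 -0.02056959  0.159     ] tab base front hinge L/R [0.64032066 0.08747144 0.114     ] [ 0.65736435 -0.10466999  0.114     ] flap front corners [0.46825477 0.07704184 0.114     ]
```

View pics/ov.png

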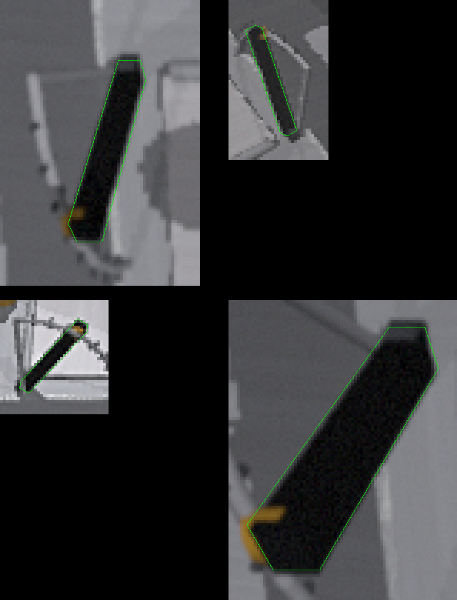

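The pointer model fits all views at 0.916 rad, with the hinge at about (0.650, -0.009). The tab is measured at (0.507, -0.0206) against (0.506, -0.022) predicted. Going down to the tab.

Call:
drive_tool([
  [0, -0.1, -0.3, -3, 0, 0, 0],
  [0, -0.1, -0.3, -6, 0, 0, 0],
  [0, -0.1, -0.3, -8, 0, 0, 0],
  [0, -0.1, -0.3, -9.6, 0, 0, 0],
  [0, -0.1, -0.3, -9.6, 0, 0, 0],
  [0, -0.1, -0.3, -9.6, 0, 0, 0],
  [0, -0.1, -0.3, -9.6, 0, 0, 0],
])

```text
time: 12.55
ee_pos: [0.5062, -0.0203, 0.1481]
ee_rot: [3.138, 0.14, 0.004]
force: [0.5, 0.1, 0.2]
finger_gap: 0.0879
```

Call:
drive_tool([
  [255, 0, 0, 0, 0, 0, 0],
  [255, 0, 0, 0, 0, 0, 0],
  [255, 0, 0, 0, 0, 0, 0],
  [255, 0, 0, 0, 0, 0, 0],
  [255, 0, 0, 0, 0, 0, 0],
  [255, 0, 0, 0, 0, 0, 0],
  [255, 0, 0, 0, 0, 0, 0],
  [255, 0, 0, 0, 0, 0, 0],
  [255, 0, 0, 0, 0, 0, 0],
  [255, 0, 0, 0, 0, 0, 0],
  [255, 0, 0, 0, 0, 0, 0],
  [255, 0, 0, 0, 0, 0, 0],
], force=20)

```text
time: 13.75
ee_pos: [0.5049, -0.0196, 0.1466]
ee_rot: [-3.137, -0.138, 0.0]
force: [-0.4, 3.3, -0.1]
finger_gap: 0.0116
```

```bash
python3 - <<'E'
from h import *
s=ctrl.sense();print(s['finger_gap'],s['force'],s['ee_pos'],s['ee_rot'],s['qpos'])
p=ctrl.capture('wrist');save(p,'w5')
# path: grasp point rotates about hinge with angle a; tool tilt b(a)
yaw=.088;ex=np.array([np.cos(yaw),np.sin(yaw),0]);ey=np.array([-np.sin(yaw),np.cos(yaw),0])
h=np.array([.650,-.009,.112]);R0=R.from_rotvec(s['ee_rot']);g0=s['ee_pos']+R0.apply([0,0,.006])
for f in (1.0,0.6):
  for a in np.linspace(.1,.9,9):
    Ra=R.from_rotvec(ey*a);g=h+Ra.apply(g0-h);Rt=R.from_rotvec(ey*a*f)
    t=g-(Rt*R0).apply([0,0,.006]); print(f,round(a,3),((t-s['ee_pos'])*100).round(2),Rt.as_rotvec().round(3))
E
```

```text
0.011637912146055444 [-0.35447721  3.25923897 -0.0630527 ] [ 0.50488189 -0.01959314  0.1465691 ] [-3.13744337e+00 -1.38479217e-01  1.49722207e-04] [-1.76324704e-01  3.46055208e-01  1.82823962e+00  1.27176794e-03
  9.67630602e-01  1.30553209e+00]
1.0 0.1 [0.42 0.04 1.44] [-0.009  0.1    0.   ]
1.0 0.2 [0.97 0.09 2.82] [-0.018  0.199  0.   ]
1.0 0.3 [1.66 0.15 4.15] [-0.026  0.299  0.   ]
1.0 0.4 [2.48 0.22 5.39] [-0.035  0.398  0.   ]
1.0 0.5 [3.43 0.3  6.55] [-0.044  0.498  0.   ]
1.0 0.6 [4.48 0.39 7.61] [-0.053  0.598  0.   ]
1.0 0.7 [5.63 0.5  8.56] [-0.062  0.697  0.   ]
1.0 0.8 [6.87 0.61 9.39] [-0.07   0.797  0.   ]
1.0 0.9 [ 8.18  0.72 10.09] [-0.079  0.897  0.   ]
0.6 0.1 [0.39 0.03 1.44] [-0.005  0.06   0.   ]
0.6 0.2 [0.93 0.08 2.83] [-0.011  0.12   0.   ]
0.6 0.3 [1.6  0.14 4.16] [-0.016  0.179  0.   ]
0.6 0.4 [2.39 0.21 5.42] [-0.021  0.239  0.   ]
0.6 0.5 [3.32 0.29 6.6 ] [-0.026  0.299  0.   ]
0.6 0.6 [4.35 0.38 7.68] [-0.032  0.359  0.   ]
0.6 0.7 [5.49 0.48 8.65] [-0.037  0.418  0.   ]
0.6 0.8 [6.71 0.59 9.5 ] [-0.042  0.478  0.   ]
0.6 0.9 [ 8.02  0.71 10.23] [-0.047  0.538  0.   ]
```

View pics/w5.png

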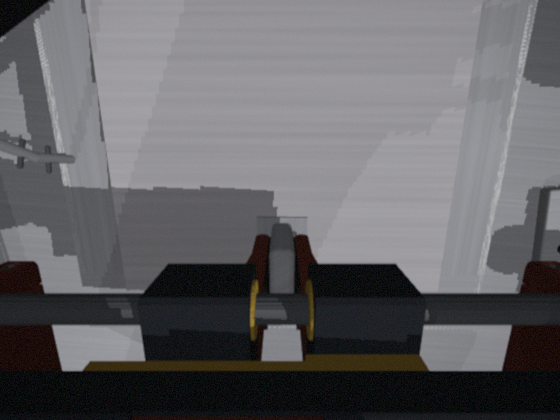

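The fingers hold the tab (gap 11.6 mm). I'll swing slowly along the arc to about 0.5 rad first, following rigidly.

Call:
drive_tool([
  [255, 0.2, 0, 0.7, 0, 0.05, 0],
  [255, 0.4, 0, 1.45, -0.01, 0.1, 0],
  [255, 0.7, 0.1, 2.15, -0.01, 0.15, 0],
  [255, 1.0, 0.1, 2.8, -0.02, 0.2, 0],
  [255, 1.3, 0.1, 3.5, -0.02, 0.25, 0],
  [255, 1.7, 0.15, 4.15, -0.03, 0.3, 0],
  [255, 2.1, 0.2, 4.8, -0.03, 0.35, 0],
  [255, 2.5, 0.2, 5.4, -0.035, 0.4, 0],
  [255, 2.95, 0.25, 6.0, -0.04, 0.45, 0],
  [255, 3.4, 0.3, 6.55, -0.045, 0.5, 0],
  [255, 3.4, 0.3, 6.55, -0.045, 0.5, 0],
  [255, 3.4, 0.3, 6.55, -0.045, 0.5, 0],
])

```text
time: 15.0
ee_pos: [0.5388, -0.0167, 0.2115]
ee_rot: [3.02, 0.134, -0.774]
force: [-0.9, 3.4, -2.0]
finger_gap: 0.0121
```

```bash
python3 - <<'E'
from h import *
s=ctrl.sense();print(s['finger_gap'],s['force'],s['ee_pos'],s['ee_rot'],s['qpos'])
R0=R.from_rotvec([-3.13744337e+00,-1.38479217e-01,1.49722207e-04]);print((R.from_rotvec(s['ee_rot'])*R0.inv()).as_rotvec())
p=ctrl.capture('scene');save(p,'s6')
p=ctrl.capture('side');save(p,'d6')
E
```

```text
0.01214835929033062 [-0.94797444  3.43952518 -1.96327409] [ 0.53879091 -0.01674904  0.21146353] [ 3.01958746  0.13434407 -0.77362444] [-0.0996607   0.58290746  1.33435853 -0.09078817  1.71789267  1.39153655]
[-0.04495376  0.49952863  0.00096563]
```

View pics/s6.png

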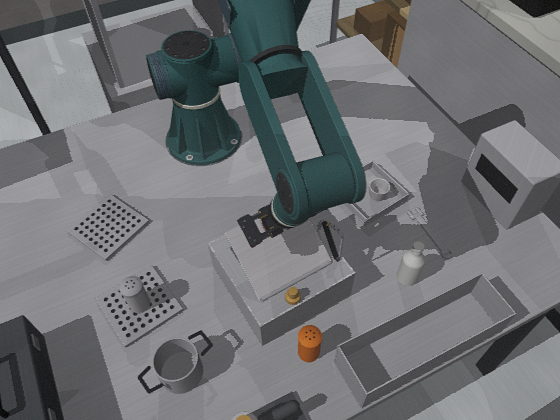

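View pics/d6.png

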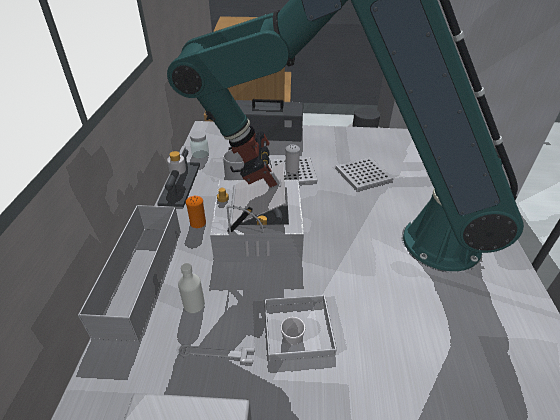

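Call:
drive_tool([
  [255, 0.5, 0.05, 0.55, 0, 0.05, 0],
  [255, 1.05, 0.1, 1.05, -0.01, 0.1, 0],
  [255, 1.6, 0.15, 1.55, -0.015, 0.15, 0],
  [255, 2.2, 0.2, 2.0, -0.02, 0.2, 0],
  [255, 2.8, 0.25, 2.45, -0.02, 0.25, 0],
  [255, 3.45, 0.3, 2.85, -0.025, 0.3, 0],
  [255, 4.1, 0.35, 3.2, -0.03, 0.35, 0],
  [255, 4.75, 0.4, 3.55, -0.035, 0.4, 0],
  [255, 4.95, 0.45, 3.65, -0.035, 0.415, 0],
  [255, 4.95, 0.45, 3.65, -0.035, 0.415, 0],
  [255, 4.95, 0.45, 3.65, -0.035, 0.415, 0],
  [255, 4.95, 0.45, 3.65, -0.035, 0.415, 0],
])

```text
time: 16.3
ee_pos: [0.5883, -0.0126, 0.2482]
ee_rot: [2.781, 0.125, -1.372]
force: [-2.0, 3.9, -5.4]
finger_gap: 0.012
```

```bash
python3 - <<'E'
from h import *
s=ctrl.sense();print(s['finger_gap'],s['force'],s['ee_pos'],s['ee_rot'],s['qpos'])
R0=R.from_rotvec([-3.13744337e+00,-1.38479217e-01,1.49722207e-04]);Rt=R.from_rotvec(s['ee_rot']);print((Rt*R0.inv()).as_rotvec())
yaw=.088;ex=np.array([np.cos(yaw),np.sin(yaw),0]);h=np.array([.650,-.009,.112])
def ang(e,Rr):
    g=np.array(e)+Rr.apply([0,0,.006])-h; return np.arctan2(g[2],-g@ex),np.linalg.norm([g[2],g@ex])
a0=ang([0.50488189,-0.01959314,0.1465691],R0);a1=ang(s['ee_pos'],Rt);print('flap angle by pos',a1[0]-a0[0],'radii',a0[1],a1[1])
for k in ('scene','side','wrist'):
    p=ctrl.capture(k);save(p,k+'7');pickle.dump((p,s),open(k+'7.pkl','wb'))
a=cv2.imread('pics/side7.png');cv2.imwrite('pics/side7z.png',cv2.resize(a[150:270,200:340],None,fx=5,fy=5,interpolation=cv2.INTER_CUBIC))
a=cv2.imread('pics/scene7.png');cv2.imwrite('pics/scene7z.png',cv2.resize(a[190:350,200:400],None,fx=4,fy=3.75,interpolation=cv2.INTER_CUBIC))
E
```

```text
0.012009453667418055 [-1.99572871  3.89162718 -5.37718011] [ 0.58830063 -0.01263424  0.24823268] [ 2.78138036  0.12484865 -1.37227981] [-0.06543869  0.86564872  0.90862348 -0.15873375  2.27200529  1.37208979]
[-0.08029358  0.91302187  0.00189326]
flap angle by pos 0.911738057551583 radii 0.14826634417057158 0.14834283087042693
```

View pics/side7z.png

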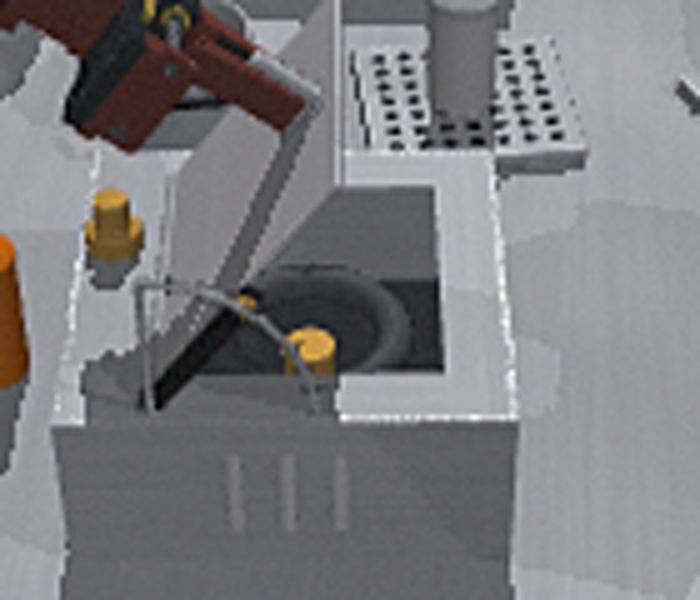

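View pics/scene7z.png

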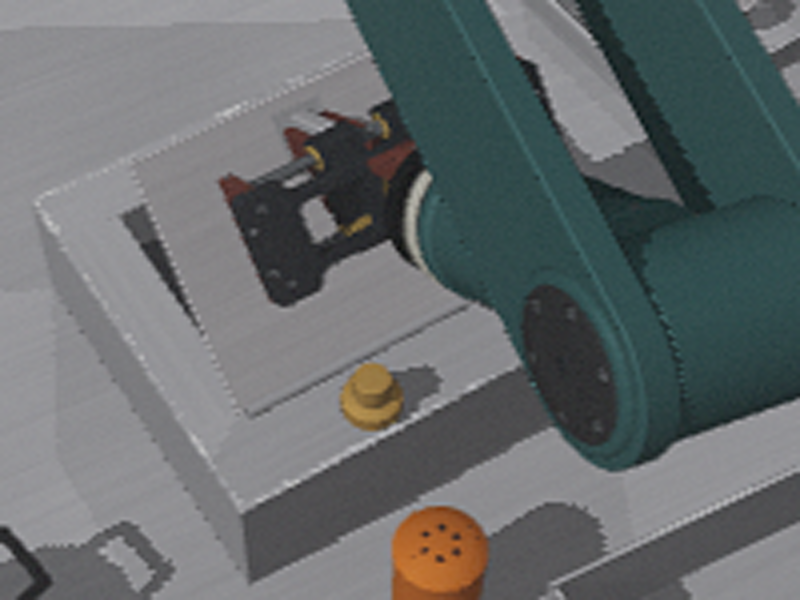

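View pics/wrist7.png

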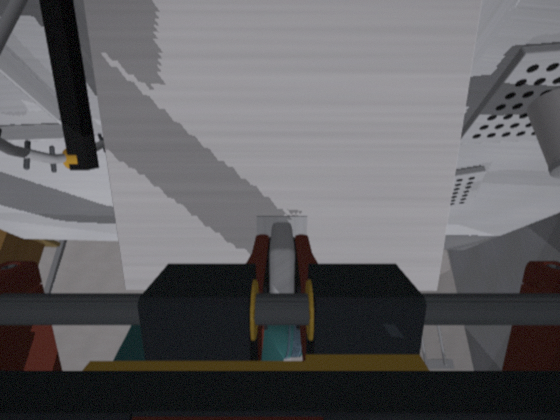

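```bash
cat > chk.py <<'E'
from h import *
yaw=.088
ex=np.array([np.cos(yaw),np.sin(yaw),0]);ey=np.array([-np.sin(yaw),np.cos(yaw),0]);ez=np.array([0,0,1.]);h=np.array([.650,-.009,.112])
p,_=pickle.load(open('side7.pkl','rb'));w,s=pickle.load(open('wrist7.pkl','rb'))
def pts(a,y,l,u): return h+ey*y+(-ex*np.cos(a)+ez*np.sin(a))*l+(ex*np.sin(a)+ez*np.cos(a))*u
for q,c,b,k,n in ((p,cam(p),(220,140,290,240),7,'o_side'),(w,cam(w,s),(0,0,560,300),1.4,'o_wr')):
    z=cv2.resize(cv2.cvtColor(q['pixels'],cv2.COLOR_RGB2BGR)[b[1]:b[3],b[0]:b[2]],None,fx=k,fy=k,interpolation=cv2.INTER_CUBIC)
    for a,col in ((.84,(0,0,255)),(.912,(0,255,0)),(.98,(255,0,0))):
        P=proj(c,np.array([pts(a,.1,0,0),pts(a,.1,.175,0),pts(a,-.1,.175,0)]))
        cv2.polylines(z,[np.round((P+.5-np.array(b[:2]))*k).astype(int)],False,col,1)
    C=np.array([pts(.916,.115+t,l,u) for t in(-.005,.005) for l in (0,.098) for u in (-.0055,.0055)])
    H=cv2.convexHull(proj(c,C).astype(np.float32));cv2.polylines(z,[np.round((H+.5-np.array(b[:2]))*k).astype(int)],True,(0,255,255),1)
    cv2.imwrite(f'pics/{n}.png',z)
E
python3 chk.py
```

```text
(no output)
```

View pics/o_side.png

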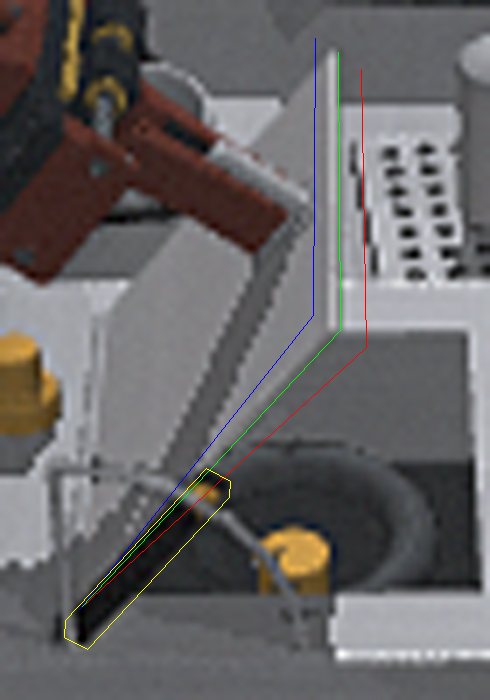

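View pics/o_wr.png

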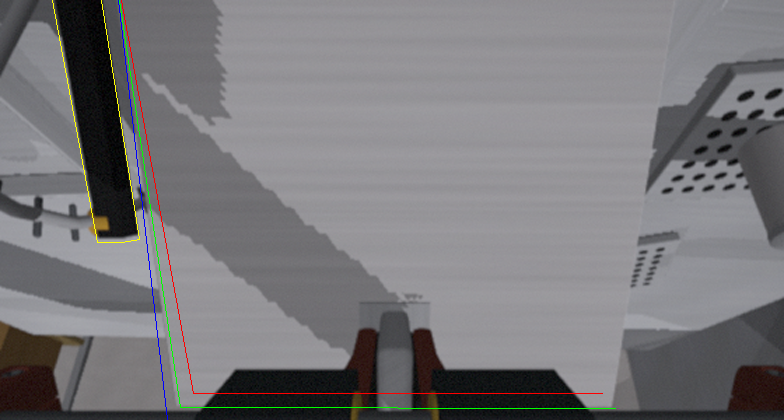

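Both overlays agree: the flap edge falls on the 0.912 rad line and the pointer on 0.916. I'll let it settle, check that nothing drifts, and hand in.

Call:
drive_tool([
  [255, 0, 0, 0, 0, 0, 0],
  [255, 0, 0, 0, 0, 0, 0],
  [255, 0, 0, 0, 0, 0, 0],
  [255, 0, 0, 0, 0, 0, 0],
  [255, 0, 0, 0, 0, 0, 0],
  [255, 0, 0, 0, 0, 0, 0],
  [255, 0, 0, 0, 0, 0, 0],
  [255, 0, 0, 0, 0, 0, 0],
], force=25)

```text
time: 17.25
ee_pos: [0.5886, -0.0126, 0.2484]
ee_rot: [2.78, 0.125, -1.374]
force: [-1.9, 4.3, -9.2]
finger_gap: 0.0121
```

```bash
python3 - <<'E'
from h import *
s=ctrl.sense();print(s['finger_gap'],s['force'],s['ee_pos'],s['ee_rot'],abs(s['joint_velocities']).max())
for k in ('scene','side'):
    p=ctrl.capture(k);save(p,k+'8')
    print(k,[(n,[np.round(r['bbox']).tolist() for r in ctrl.look_for(p,n)[:2]]) for n in ('shaker_mid','mark','pot','fitting')])
E
```

```text
0.01209031489221106 [-1.88472756  4.26453586 -9.19893402] [ 0.58858282 -0.01261602  0.24839416] [ 2.7801642   0.12453951 -1.3743848 ] 0.0027338093310340463
scene [('shaker_mid', [[119.0, 273.0, 151.0, 314.0], [298.0, 327.0, 320.0, 362.0]]), ('mark', [[330.0, 163.0, 409.0, 214.0], [409.0, 208.0, 454.0, 260.0]]), ('pot', [[141.0, 333.0, 212.0, 394.0]]), ('fitting', [[286.0, 289.0, 302.0, 303.0], [93.0, 267.0, 181.0, 348.0]])]
side [('shaker_mid', [[289.0, 144.0, 301.0, 173.0], [185.0, 195.0, 209.0, 228.0]]), ('mark', []), ('pot', [[231.0, 151.0, 248.0, 179.0]]), ('fitting', [[280.0, 318.0, 304.0, 343.0]])]
```

View pics/scene8.png

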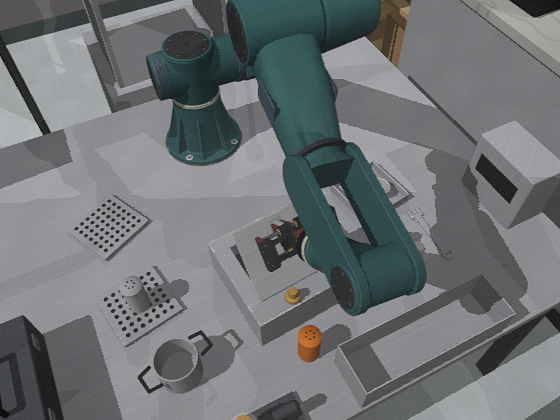

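```bash
python3 -c "
from h import *
print(ctrl.job_done());s=ctrl.sense();print(s['time'],s['ee_pos'],s['force'],s['finger_gap'])"
```

```text
the job is handed in; nothing more can be done
None
the job is handed in; nothing more can be done
```

The job is handed in, at about 17.5 s of the 59 s limit. It gave no verdict.

**Shaker:** I took the grey shaker off the shut flap and stood it on the perforated plate farthest from the base, near its centre. It was let go there with the flap still shut, and in the last picture it still stood upright. I left the orange look-alike alone.

**Flap:** I gripped the pull tab and swung the flap up to about 0.91 rad. The flap angle comes from the tool position and an overlay of the flap edge in the side picture. A model fit over four pictures put the pointer at about 0.916 rad, so the gap is well under the 0.08 rad allowed.

**Last checks:**
- **Grip and stillness:** the fingers held the tab at a 12.1 mm gap. Joint speeds were below 0.003 rad/s.
- **Pointer and bystanders:** the pointer still lay on its fitted outline after the swing. The pot and the fitting were where they started, and the other bystanders looked unmoved.

**Failed or disagreed:**
- The vertical force on the wrist grew from about 5 N to 9 N while holding, with only 0.3 mm of movement.
- The network did not find the pointer in the last two pictures. In the scene view the arm hid it, so there I relied on the overlays taken just before.

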